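# Open the casting cabinet's sash to the pointer

### The arm

A 7-joint arm with a two-finger parallel gripper is mounted at the origin on the work surface. World frame = base frame: x ahead of the robot, y to its left, z up, the work surface at z = 0. Lengths are in mm, angles in rad, forces in N, time in s.
With the tool pointing down it reaches from about 400 to 900 mm from the base axis. Payload 5.6 kg.
Tool frame: the origin (TCP) lies on the centre line of the jaws, within the pads' length; the fingertips stand 8 mm ahead of it and the grasp point (between the pads) lies 11 mm behind it; z points along the fingers, y is the line along which they close (so a half turn about z gives the same grasp; the last joint's range is limited). The gripper opens to 92 mm and grips with 3 to 60 N. Pads are 20 mm wide; open, the fingers measure 128 mm over their backs; the gripper's body (75 mm by 189 mm) begins 69 mm behind the grasp point.
Start: joints at [1.214, 0.468, -0.012, 1.603, 0.006, 1.071, -0.056], TCP at [200.598, -618.279, 222.592] pointing down, gripper open.
Joint ranges: [-2.53, 2.53], [-0.31, 2.02], [-1.57, 1.55], [0.28, 2.44], [-1.29, 4.43], [0.15, 1.84], [-2.92, 2.92]. Speed limits (rad/s): [2.57, 2.57, 3.14, 3.14, 3.14, 3.14, 3.14].

### API

Orientations are given as a unit quaternion [x, y, z, w].
In Python, from workcell import env gives the robot as it stands.
- The arm moves only by the shell command python3 -m handwheel 'ROWS' [FORCE]. ROWS is JSON, a list of rows, each an object with "slide": the shift along the world's x, y, z in cm, a list of three; "rotation": the turn, a rotation vector about the world's x, y, z in degrees, a list of three; "claw": the finger opening in cm, from 0 to 9.19. In form: [{"slide": [x, y, z], "rotation": [rx, ry, rz], "claw": claw}, ...]. A call has exactly 8 rows; each row is the pose to reach, as a shift and turn from the pose commanded when the call began; what a row does not reach only later rows make up. A row lasts 1/10 s, in which the tool goes at most 50 mm and 8.59 degrees, less where a joint would pass 70% of its speed; a pose out of reach is approached as far as the arm can. A call with a gripper value outside its range is refused whole. The fingers move at their own pace and stop on an object; FORCE is the grip in N (left out, the last holds). Time passes only in rows, so rows that repeat a pose let the fingers close, or fill a call up. It gives the time, the measured TCP pose, the force, the opening and the grip force at its end, in the units of the state.
- env.observe(): the state, without advancing time (a new reading comes with each control period).
- env.get_image(name): name is "scene" or "top" or "wrist"; returns a dict with "color" (400x640x3 uint8, red, green, blue), "fov_y" (degrees; the focal length in pixels is half the picture's height over the tangent of half this angle, whatever the lens; pixels are square), "cx", "cy" (the principal point, pixels), "distortion" ([k1, k2, p1, p2, k3] as OpenCV has them; the pictures are not rectified), "extrinsics" (4x4, takes a point from world to camera coordinates). Camera axes: x right, y down, z forward; pixel columns grow to the right and rows downward; lengths in mm; the calibration is good to about 2 mm. A picture is of the moment at which its call begins. There is no depth.
- env.sign_off(): hands the job in; it is judged then, once.
The state is a dict: "time": time; "joint_positions": joint angles; "qvel": joint speeds; "joint_torque": joint torques, N m; "ee_pos": TCP position; "tcp_rot": TCP orientation; "contact_force": force on the tool from outside, world axes, zero at the start; "ft_torque": the same for the moment, N m; "finger_gap": finger opening in mm; "gripper_force": force on a finger pad.
Only numpy, scipy, OpenCV 4.12 (cv2) and the standard library are available. Lean on these libraries where they do the work, as an engineer would, in place of code of your own. Each camera call takes 0.05 s, during which the arm holds its last target. There are 200 camera calls.

### The job

Press the round push button on the control box to start the casting cabinet's extraction fan. Then, with the fingertips beneath the lip of its sloping window, push the window up until the lip is level with the steel pointer clamped on the right-hand rail, and take the hand away. Do not grip the lip, do not shift the pointer, and leave the jar, cups and other things on the bench where they are.

Things in the scene. Friction and masses are not known exactly. Their poses are not given: they have to be found in the camera images.
- fan (a joint): the push button's travel in m: 0 up, 0.008 fully down (3 N); it springs back. It must go down more than half way to start the fan
- fan_top (a point): centre of the top face of the round button (36 mm across) on its black housing, on top of a grey control box 110 x 90 mm and 45 mm tall that stands either left or right of the cabinet; it is pressed straight down
- cabinet: clear-walled bench-top casting cabinet with grey sill and roof, 340 mm deep (x), 400 mm wide (y), 335 mm tall, fixed to the bench. Origin: middle of its front lower edge at bench height; x points into the cabinet (away from the robot), y to its left, z up. Above an 80 mm upright sill its front slopes back at 45 degrees between two aluminium rails
- sash (a joint): how far the window (sash) has been pushed up along the 45 degree slope, in m: 0 shut, 0.160 at the upper stop; it starts nearly shut. It is counterweighted: about 3 to 5 N along the slope moves it, and it stays where it is left
- lip (a point): middle of the sash's aluminium lip: a shelf 300 mm wide, 8 mm thick, standing out 30 mm square to the sash near its lower end. The point is half way through its thickness, 15 mm out from the sash's face. Axes: z up along the slope (as the sash moves), x square into the sash (ahead and down), y along the lip to the left. Below the lip the sash has 24 mm more of flat rail, then (shut) the 12 mm frame
- pointer: dark steel pointer clamped (30 N) on the cabinet's right-hand (-y) rail: a 30 x 24 mm block with thumb screw and a tip towards the lip's right end. Its origin lies on the cabinet's middle line, in the plane of the sash's face, level with the tip; axes as lip, so the lip is level when lip has z = 0 in this frame
- pointer_tip (a point): tip of the pointer, 158 mm to the right of the cabinet's middle line and 12 mm out from the sash's face
- jar: closed round jar, 68 mm across, 95 mm tall; origin: centre of its underside; not part of the job, leave alone
- cup_a: clear open mixing cup, 72 mm across, 95 mm tall; origin: centre of its underside; not part of the job, leave alone
- cup_b: white open mixing cup, 60 mm across, 70 mm tall; origin: centre of its underside; not part of the job, leave alone
- bowl: cast glass bowl inside the cabinet, 110 mm across, 50 mm tall; origin: centre of its underside; not part of the job, leave alone
- tape: cardboard ring lying flat in front of the cabinet, 90 mm across, 22 mm tall; origin: centre of its underside; not part of the job, leave alone
- stick: wooden stirring stick lying flat, 220 x 14 x 8 mm; not part of the job, leave alone
- spatula: spatula lying flat, about 250 mm long; not part of the job, leave alone
- mould: white round mould, 80 mm across, 32 mm tall; origin: centre of its underside; not part of the job, leave alone
Things that resemble listed ones, but are neither listed nor needed, are in the scene too. What is shaped like the part that bears fan but blue or turquoise is not meant.

How it is judged (in metres and radians):
On the way, in this order (a step that is already met when the one before it is completed fails the run):
1. the fan button has been pressed (value of joint fan above 0.004 m), for 0.05 s.
2. the fingers push the sash up from beneath its lip (value of joint sash above 0.04 m and contact force between lip_under and the fingers above 0.5 N), for 0.05 s.
3. the lip is level with the pointer (z of lip in the frame of pointer between -0.01 and 0.01 m), for 0.2 s.
At the end, for the whole second after the job is handed in: the lip's middle is within 10 mm of the pointer along the slope, the sash is at rest, and the button is up again (all of step 3 and velocity of joint sash between -0.005 and 0.005 m/s and distance of fan_top from where it was at the start of the episode below 0.003 m); the robot touches nothing.
It fails at once if the lip is gripped (fingers press on its upper and lower halves at once) (contact force between each of lip_under, lip_top and the fingers above 2 N).
It fails at once if the pointer is shifted by more than 5 mm (distance of pointer_tip from where it was at the start of the episode above 0.005 m).
It fails at once if a bystander is moved by more than 25 mm or lifted (distance of any of jar, cup_a, cup_b, bowl, tape, stick, spatula, mould from where it was at the start of the episode above 0.025 m).
It also fails if it takes over 54 s, if anything falls off the work surface, if the arm or the gripper's body presses on something with over 40 N, if the wrist force passes 120 N, or if a joint passes its speed limit or range.

## Working session

There is one attempt and no reset: what is moved stays moved. The work goes in short steps, Python scripts to look and compute and a shell command to move; the robot and the scene stay as the last step left them, time stands still between calls to the robot, and variables do not carry over. Pictures are saved under pics/ and viewed, at most 10 in all, crops included, and the job is handed in when it is done.

```bash
mkdir -p pics
python3 - <<'E'
from workcell import env
import cv2,pickle
d={}
for n in("scene","top"):
    i=env.get_image(n);d[n]=i;cv2.imwrite(f"pics/{n}0.png",i["color"][:,:,::-1])
    print(n,i["fov_y"],i["cx"],i["cy"],i["distortion"],i["extrinsics"].round(3).tolist() if hasattr(i["extrinsics"],'round') else i["extrinsics"])
pickle.dump(d,open("im0.pkl","wb"))
o=env.observe();print(o["time"],o["ee_pos"],o["tcp_rot"],o["contact_force"],o["finger_gap"])
E
```

```text
scene 56.833033490318726 319.94210364025935 204.77269627357035 [-0.0078702  0.         0.         0.         0.       ] [[0.635, 0.772, 0.001, -284.4], [0.581, -0.477, -0.66, -225.427], [-0.509, 0.42, -0.752, 1554.334], [0.0, 0.0, 0.0, 1.0]]
top 49.56258955825169 316.2816073006738 200.39139600916948 [-0.09394291  0.          0.          0.          0.        ] [[0.029, -1.0, -0.006, -15.6], [-0.979, -0.027, -0.204, 523.421], [0.204, 0.012, -0.979, 1221.318], [0.0, 0.0, 0.0, 1.0]]
0.1 [ 200.41159028 -617.8109134   221.75054758] [ 9.87726379e-01  1.56192214e-01 -1.78204770e-04 -7.49269500e-04] [-0.19144202 -0.20305709 -0.30851333] 92.00573082294666
```

View pics/scene0.png

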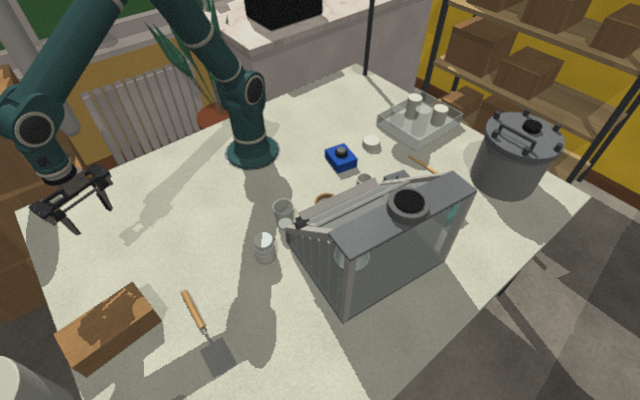

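View pics/top0.png

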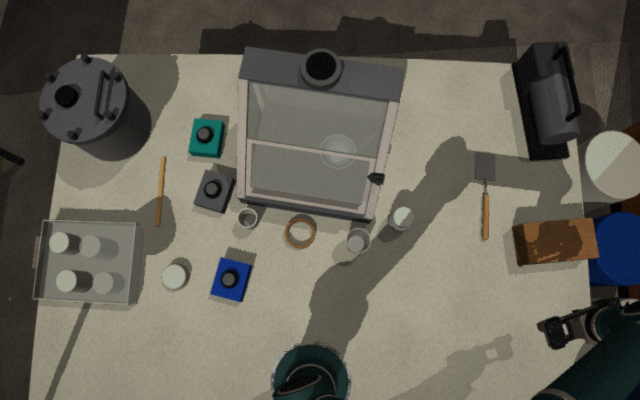

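In the top view there are three button boxes: grey (213,190), blue (230,279) and turquoise (206,138). The grey one next to the cabinet's left side fits; blue and turquoise are excluded by the task. The pointer is at about (375,178), and the lip is the bright line at about y=150–158. I'll confirm these in an enlarged crop.

```bash
cat > h.py <<'E'
import numpy as np,cv2,pickle
def K(i):
    f=200/np.tan(np.radians(i["fov_y"]/2)); return np.array([[f,0,i["cx"]],[0,f,i["cy"]],[0,0,1.]])
def ray(i,uv):
    p=cv2.undistortPoints(np.array([[uv]],float),K(i),np.array(i["distortion"]))[0,0]
    E=np.array(i["extrinsics"]);R=E[:3,:3];return -R.T@E[:3,3],R.T@np.array([p[0],p[1],1])
def atz(i,uv,z):
    c,d=ray(i,uv);return c+d*(z-c[2])/d[2]
def proj(i,P):
    E=np.array(i["extrinsics"]);return cv2.projectPoints(np.array(P,float).reshape(-1,1,3),cv2.Rodrigues(E[:3,:3])[0],E[:3,3],K(i),np.array(i["distortion"]))[0][:,0]
E
python3 - <<'E'
import pickle,cv2
d=pickle.load(open("im0.pkl","rb"))
c=d["top"]["color"][40:260,180:420,::-1];cv2.imwrite("pics/topc.png",cv2.resize(c,None,fx=2.7,fy=2.7,interpolation=cv2.INTER_CUBIC))
c=d["scene"]["color"][150:330,240:490,::-1];cv2.imwrite("pics/scc.png",cv2.resize(c,None,fx=3.2,fy=3.2,interpolation=cv2.INTER_CUBIC))
E
```

```text
(no output)
```

View pics/topc.png

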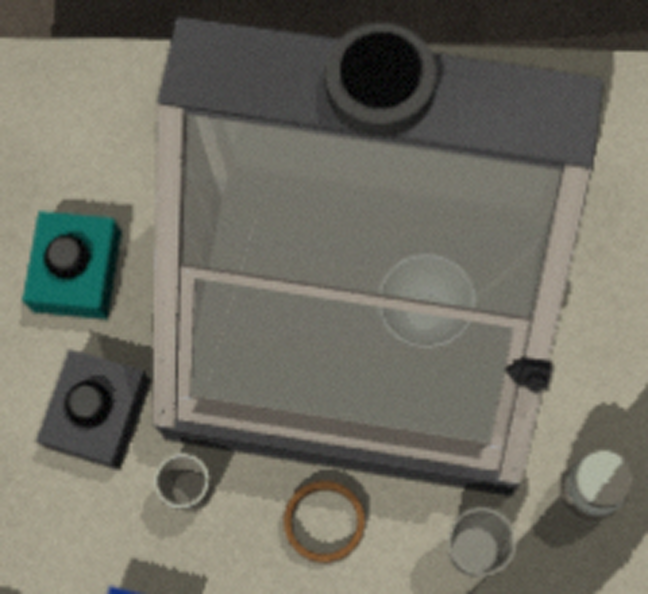

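View pics/scc.png

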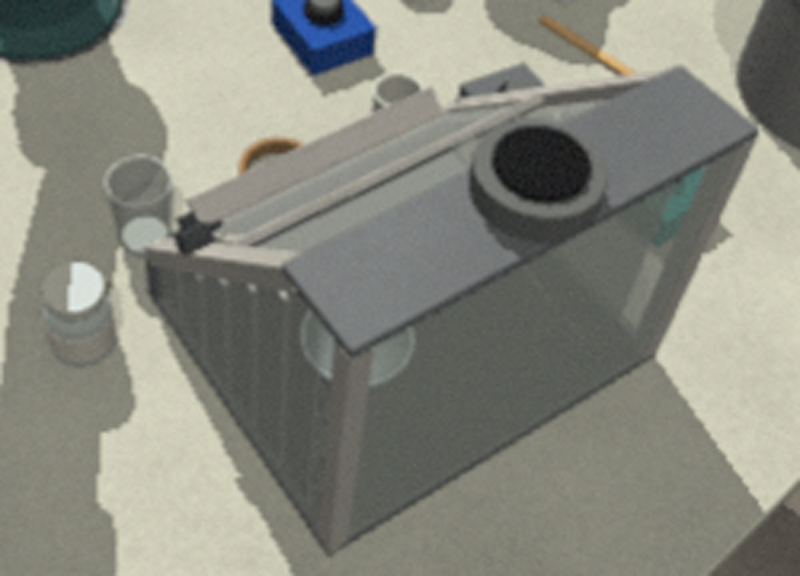

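```bash
cat >> h.py <<'E'
a=np.sqrt(.5)
def cab(q,p):  # cabinet->world
    p=np.atleast_2d(p);c,s=np.cos(q[2]),np.sin(q[2]);return np.c_[q[0]+c*p[:,0]-s*p[:,1],q[1]+s*p[:,0]+c*p[:,1],p[:,2]]
def slope(u,y,n): # u up the slope from front sill top (0,80); n outward of slope plane
    return [u*a-n*a,y,80+u*a+n*a]
E
cat > fit.py <<'E'
from h import *
from scipy.optimize import least_squares
d=pickle.load(open("im0.pkl","rb"))
T=lambda x,y:(180+x/2.7,40+y/2.7); S=lambda x,y:(240+x/3.2,150+y/3.2)
obs=[("top",T(178,19),[340,200,335]),("top",T(604,77),[340,-200,335]),
("scene",S(352,353),[340,-200,335]),("scene",S(756,130),[340,200,335]),
("scene",S(332,552),[340,-200,0]),("scene",S(655,357),[340,200,0])]
def res(q): return np.concatenate([proj(d[n],cab(q,p))[0]-uv for n,uv,p in obs])
r=least_squares(res,[500,0,-.1]);q=r.x;print(q,np.degrees(q[2]));print(r.fun.reshape(-1,2).round(1).tolist())
pk=lambda n,p:proj(d[n],cab(q,p))[0]
inv=lambda n,uv:((np.array(uv)-(180,40))*2.7 if n=="top" else (np.array(uv)-(240,150))*3.2).round().tolist()
for nm,p in dict(frontroofR=[255,-200,335],frontroofL=[255,200,335],sillR=[0,-200,80],sillL=[0,200,80],sillR0=[0,-200,0]).items(): print(nm,[(n,inv(n,pk(n,p))) for n in("top","scene")])
# pointer tip (y known) : fit u,n ; lip outer edge corners y=+-150
def un(o):
    f=lambda v:np.concatenate([pk(n,slope(v[0],y,v[1]))-uv for n,uv,y in o])
    r=least_squares(f,[40,10]);return r.x,r.fun.round(1)
print("tip",un([("top",T(506,371),-158)]),un([("scene",S(222,235),-158)]),un([("top",T(506,371),-158),("scene",S(222,235),-158)]))
print("lip outer",un([("scene",S(190,203),-150),("scene",S(433,90),150)]))
z0=60
for z in(55,60,65,70): print(z,atz(d["top"],T(88,400),z))
for n,uv in dict(cup_b=T(183,500),cup_a=T(475,560),tape=T(325,523),jar=T(595,510)).items(): print(n,atz(d["top"],uv,0).round())
E
python3 fit.py
```

```text
[ 4.91984231e+02  3.18511342e+01 -1.28436345e-01] -7.358860511330589
[[-1.1, -0.8], [0.1, -0.1], [-0.5, -0.2], [1.0, -1.0], [-1.4, 1.6], [-0.5, -0.7]]
frontroofR [('top', [594.0, 161.0]), ('scene', [283.0, 267.0])]
frontroofL [('top', [157.0, 99.0]), ('scene', [682.0, 65.0])]
sillR [('top', [523.0, 485.0]), ('scene', [140.0, 247.0])]
sillL [('top', [153.0, 428.0]), ('scene', [454.0, 97.0])]
sillR0 [('top', [514.0, 497.0]), ('scene', [145.0, 294.0])]
tip (array([139.16092836,   9.4023716 ]), array([ 0., -0.])) (array([131.56769419,  -1.35350214]), array([ 0., -0.])) (array([133.12003115,  -1.10163203]), array([-0.3, -0. ,  0.2, -0.1]))
lip outer (array([49.90785038, 25.59660459]), array([-0.2,  0.3,  0.1, -0.2]))
55 [552.02292028 309.33894281  55.        ]
60 [550.86625374 308.03691244  60.        ]
65 [549.7095872  306.73488208  65.        ]
70 [548.55292066 305.43285172  70.        ]
cup_b [452. 206.   0.]
cup_a [ 394. -123.    0.]
tape [431.  45.   0.]
jar [ 454. -258.    0.]
```

The crop confirms it: the grey box, with its button at full-image (212.6,188), stands left of the cabinet. The pointer tip is at (367,177), and the lip is near the sill at u≈46–50 mm up the slope. The cabinet fit is good to about 1 px. Next I swing over in front of the cabinet and turn the jaws parallel to its side.

```bash
python3 -m handwheel '[{"slide":[2,-0,1],"rotation":[0,0,8],"claw":0},{"slide":[5,4,2],"rotation":[0,0,16],"claw":0},{"slide":[8,8,3],"rotation":[0,0,24],"claw":0},{"slide":[11,12,4],"rotation":[0,0,32],"claw":0},{"slide":[14,16,5],"rotation":[0,0,40],"claw":0},{"slide":[17,20,6],"rotation":[0,0,48],"claw":0},{"slide":[19,24.5,6],"rotation":[0,0,56],"claw":0},{"slide":[20,29,6],"rotation":[0,0,64.5],"claw":0}]' 20
python3 -m handwheel '[{"slide":[0.5,4.8,0],"rotation":[0,0,0],"claw":0},{"slide":[1,9.6,0],"rotation":[0,0,0],"claw":0},{"slide":[1.5,14.4,0],"rotation":[0,0,0],"claw":0},{"slide":[2,19.2,0],"rotation":[0,0,0],"claw":0},{"slide":[2.5,24,0],"rotation":[0,0,0],"claw":0},{"slide":[3,28.8,0],"rotation":[0,0,0],"claw":0},{"slide":[3.5,33.6,0],"rotation":[0,0,0],"claw":0},{"slide":[4,38.4,0],"rotation":[0,0,0],"claw":0}]'
```

```text
time: 0.9
ee_pos: [402.1, -326.3, 282.7]
tcp_rot: [0.75, 0.662, 0.0, 0.0]
contact_force: [0.5, 0.5, -0.3]
finger_gap: 30.0
gripper_force: 0.0
time: 1.7
ee_pos: [440.2, 57.4, 282.6]
tcp_rot: [0.752, 0.659, -0.0, 0.0]
contact_force: [0.5, -0.4, 0.3]
finger_gap: 0.4
gripper_force: 0.0
```

```bash
python3 -m handwheel '[{"slide":[0,4.8,0],"rotation":[0,0,0],"claw":0},{"slide":[0,9.6,0],"rotation":[0,0,0],"claw":0},{"slide":[1,14.3,0],"rotation":[0,0,0],"claw":0},{"slide":[3,18.8,0],"rotation":[0,0,0],"claw":0},{"slide":[5.5,23,0],"rotation":[0,0,0],"claw":0},{"slide":[9,24.9,-2],"rotation":[0,0,0],"claw":0},{"slide":[10.9,24.9,-6],"rotation":[0,0,0],"claw":0},{"slide":[10.9,24.9,-10],"rotation":[0,0,0],"claw":0}]'
python3 - <<'E'
from h import *
from workcell import env
w=env.get_image("wrist");t=env.get_image("top")
im=np.vstack([w["color"][:,:,::-1],]);cv2.imwrite("pics/w1.png",im)
pickle.dump((w,t),open("im1.pkl","wb"));print(env.observe()["ee_pos"])
for z in(55,60,65,70):print(proj(w,[env.observe()["ee_pos"][0],env.observe()["ee_pos"][1],z]))
E
```

```text
time: 2.5
ee_pos: [552.0, 305.0, 180.4]
tcp_rot: [0.753, 0.659, 0.001, 0.0]
contact_force: [0.5, -0.0, -0.7]
finger_gap: 0.6
gripper_force: 0.0
[546.73664949 302.19209458 176.25144403]
[[313.97152064 197.13171298]]
[[313.84548558 198.74692105]]
[[313.71529132 200.41553162]]
[[313.58072895 202.14023231]]
```

View pics/w1.png

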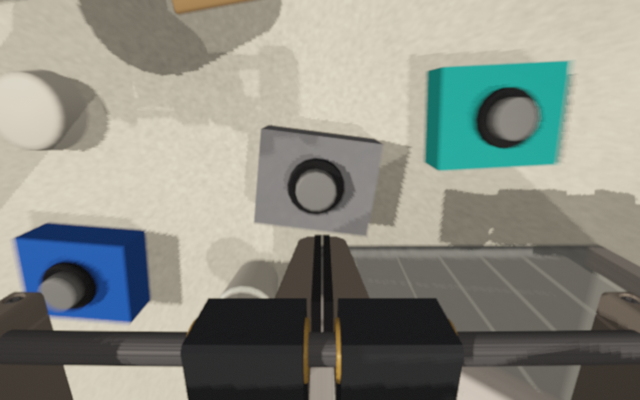

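The wrist view shows the grey box's button at (316,187), with turquoise at upper right and blue at lower left. I triangulate it with the top view.

Run:
```python
from h import *
w,t=pickle.load(open("im1.pkl","rb"))
from scipy.optimize import least_squares
o=[(w,(316,187)),(t,(212.6,188.1))]
r=least_squares(lambda p:np.concatenate([proj(i,p)[0]-u for i,u in o]),[549,306,65]);print(r.x,r.fun)
for z in(55,60,65,70,75):print(z,atz(w,(316,187),z))
from workcell import env
print(env.observe()["ee_pos"])
```

```text
[549.96479458 310.81293374  53.91524425] [ 0.25519358  0.09888109 -0.46236001  0.79117163]
55 [549.80915442 311.21337224  55.        ]
60 [550.07013951 312.50698951  60.        ]
65 [550.3311246  313.80060678  65.        ]
70 [550.59210969 315.09422405  70.        ]
75 [550.85309479 316.38784132  75.        ]
[546.73664949 302.19209458 176.25144403]
```

```bash
python3 -m handwheel '[{"slide":[0.1,0.4,-3],"rotation":[0,0,0],"claw":0},{"slide":[0.1,0.4,-6],"rotation":[0,0,0],"claw":0},{"slide":[0.1,0.4,-8],"rotation":[0,0,0],"claw":0},{"slide":[0.1,0.4,-9],"rotation":[0,0,0],"claw":0},{"slide":[0.1,0.4,-9.5],"rotation":[0,0,0],"claw":0},{"slide":[0.1,0.4,-10],"rotation":[0,0,0],"claw":0},{"slide":[0.1,0.4,-10],"rotation":[0,0,0],"claw":0},{"slide":[0.1,0.4,-10],"rotation":[0,0,0],"claw":0}]'
python3 - <<'E'
from workcell import env
for k in range(3):
  o=env.observe();print(o["ee_pos"],o["contact_force"])
E
```

```text
time: 3.4
ee_pos: [551.1, 309.0, 83.6]
tcp_rot: [0.752, 0.659, 0.001, 0.0]
contact_force: [0.6, 0.7, 0.4]
finger_gap: 0.6
gripper_force: 0.0
[551.07807501 309.00659124  83.5759585 ] [0.61510411 0.65695332 0.42129832]
[551.07807501 309.00659124  83.5759585 ] [0.61510411 0.65695332 0.42129832]
[551.07807501 309.00659124  83.5759585 ] [0.61510411 0.65695332 0.42129832]
```

Next, lower slowly to feel for contact.

```bash
python3 -m handwheel '[{"slide":[0,0,-0.2],"rotation":[0,0,0],"claw":0},{"slide":[0,0,-0.4],"rotation":[0,0,0],"claw":0},{"slide":[0,0,-0.6],"rotation":[0,0,0],"claw":0},{"slide":[0,0,-0.8],"rotation":[0,0,0],"claw":0},{"slide":[0,0,-1.0],"rotation":[0,0,0],"claw":0},{"slide":[0,0,-1.2],"rotation":[0,0,0],"claw":0},{"slide":[0,0,-1.2],"rotation":[0,0,0],"claw":0},{"slide":[0,0,-1.2],"rotation":[0,0,0],"claw":0}]'
```

```text
time: 4.2
ee_pos: [550.7, 308.7, 70.7]
tcp_rot: [0.752, 0.659, 0.0, 0.0]
contact_force: [-0.5, -1.0, 3.1]
finger_gap: 0.4
gripper_force: 1.2
```

```bash
python3 -m handwheel '[{"slide":[0,0,-0.15],"rotation":[0,0,0],"claw":0},{"slide":[0,0,-0.3],"rotation":[0,0,0],"claw":0},{"slide":[0,0,-0.4],"rotation":[0,0,0],"claw":0},{"slide":[0,0,-0.5],"rotation":[0,0,0],"claw":0},{"slide":[0,0,-0.5],"rotation":[0,0,0],"claw":0},{"slide":[0,0,-0.5],"rotation":[0,0,0],"claw":0},{"slide":[0,0,-0.5],"rotation":[0,0,0],"claw":0},{"slide":[0,0,-0.5],"rotation":[0,0,0],"claw":0}]'
```

```text
time: 5.0
ee_pos: [550.9, 308.9, 69.0]
tcp_rot: [0.752, 0.659, 0.0, 0.001]
contact_force: [-5.3, -5.6, 24.2]
finger_gap: 0.6
gripper_force: 12.2
```

The stop force of 24 N shows the button is fully down. Release, retract, turn.

```bash
python3 -m handwheel '[{"slide":[0,0,4],"rotation":[0,0,0],"claw":0},{"slide":[0,0,9],"rotation":[0,0,0],"claw":0},{"slide":[0,0,14],"rotation":[0,0,0],"claw":0},{"slide":[0,0,19],"rotation":[0,0,8],"claw":0},{"slide":[-4,-2,20],"rotation":[0,0,16],"claw":0},{"slide":[-8,-4,20],"rotation":[0,0,24],"claw":0},{"slide":[-11,-7,20],"rotation":[0,0,32],"claw":0},{"slide":[-13,-11,20],"rotation":[0,0,40],"claw":0}]'
python3 -m handwheel '[{"slide":[0,-3,0],"rotation":[0,0,8],"claw":0},{"slide":[0,-6,0],"rotation":[0,0,16],"claw":0},{"slide":[0,-9,0],"rotation":[0,0,24],"claw":0},{"slide":[0,-12,0],"rotation":[0,0,32],"claw":0},{"slide":[0,-14,0],"rotation":[0,0,40],"claw":0},{"slide":[0,-16,0],"rotation":[0,0,48],"claw":0},{"slide":[0,-16,0],"rotation":[0,0,50],"claw":0},{"slide":[0,-16,0],"rotation":[0,0,50],"claw":0}]'
```

```text
time: 5.8
ee_pos: [419.0, 201.3, 265.2]
tcp_rot: [0.48, 0.877, -0.0, -0.0]
contact_force: [1.5, -0.7, 0.8]
finger_gap: 0.5
gripper_force: 0.0
time: 6.6
ee_pos: [421.6, 40.4, 265.5]
tcp_rot: [0.071, 0.998, 0.0, -0.0]
contact_force: [-1.2, 0.2, 0.1]
finger_gap: 0.7
gripper_force: 0.0
```

```bash
python3 -m handwheel '[{"slide":[0,0,-1],"rotation":[-0.96,-7.44,0],"claw":0},{"slide":[0,0,-2],"rotation":[-1.92,-14.9,0],"claw":0},{"slide":[0,0,-4],"rotation":[-2.89,-22.3,0],"claw":0},{"slide":[0.5,0,-6],"rotation":[-3.85,-29.7,0],"claw":0},{"slide":[1,0,-8],"rotation":[-4.81,-37.2,0],"claw":0},{"slide":[2,0,-9.7],"rotation":[-5.77,-44.6,0],"claw":0},{"slide":[2,0,-9.7],"rotation":[-5.77,-44.6,0],"claw":0},{"slide":[2,0,-9.7],"rotation":[-5.77,-44.6,0],"claw":0}]'
python3 - <<'E'
from h import *
from workcell import env
w=env.get_image("wrist");t=env.get_image("top")
cv2.imwrite("pics/w2.png",w["color"][:,:,::-1])
pickle.dump((w,t),open("im2.pkl","wb"));o=env.observe();print(o["ee_pos"],o["tcp_rot"],o["joint_positions"])
from scipy.spatial.transform import Rotation as R
print(R.from_quat(o["tcp_rot"]).as_matrix().round(3).tolist())
q=[492,31.85,-.1284]
for u in(40,46,50,54,130,135,140):print(u,proj(w,cab(q,[slope(u,150,30),slope(u,-150,30),slope(u,0,0)])).round().tolist(), proj(w,cab(q,slope(u,-158,12))).round())
E
```

```text
time: 7.4
ee_pos: [461.1, 51.4, 207.0]
tcp_rot: [0.059, 0.949, -0.0, 0.311]
contact_force: [-0.2, 0.5, 0.1]
finger_gap: 0.5
gripper_force: 0.0
[460.97948667  50.76001641 206.90794255] [ 6.03119494e-02  9.48726979e-01 -3.99699494e-04  3.10289267e-01] [ 1.43582806 -0.28838161 -1.51709802  2.43344933 -1.01856622  0.17506215
  2.2348536 ]
[[-0.8, 0.115, 0.589], [0.114, 0.993, -0.038], [-0.589, 0.037, -0.807]]
40 [[490.0, 187.0], [98.0, 194.0], [298.0, 186.0]] [[101. 192.]]
46 [[489.0, 195.0], [98.0, 202.0], [299.0, 193.0]] [[102. 199.]]
50 [[489.0, 200.0], [99.0, 207.0], [299.0, 198.0]] [[103. 204.]]
54 [[489.0, 205.0], [99.0, 213.0], [299.0, 203.0]] [[103. 209.]]
130 [[484.0, 296.0], [110.0, 307.0], [301.0, 287.0]] [[113. 298.]]
135 [[483.0, 302.0], [111.0, 313.0], [301.0, 293.0]] [[114. 303.]]
140 [[483.0, 308.0], [111.0, 319.0], [301.0, 298.0]] [[114. 309.]]
```

View pics/w2.png

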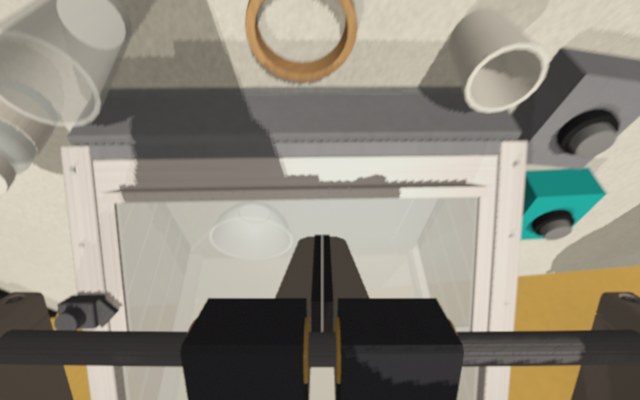

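The wrist view shows the lip as a band at rows about 150–198, spanning x≈100–495, with the pointer tip at (117,308), i.e. u≈139 mm. The arm hit its joint limits at this much tilt this close in, so I'll use a shallower tilt.

```bash
python3 -m handwheel '[{"slide":[0,0,2],"rotation":[1,7,0],"claw":0},{"slide":[0,-0,4],"rotation":[2,14,0],"claw":0},{"slide":[0,0,6],"rotation":[2.5,20,0],"claw":0},{"slide":[0,0,6],"rotation":[2.5,20,0],"claw":0},{"slide":[0,0,6],"rotation":[2.5,20,0],"claw":0},{"slide":[0,0,6],"rotation":[2.5,20,0],"claw":0},{"slide":[0,0,6],"rotation":[2.5,20,0],"claw":0},{"slide":[0,0,6],"rotation":[2.5,20,0],"claw":0}]'
cat > st.py <<'E'
from workcell import env
import numpy as np
from scipy.spatial.transform import Rotation as R
o=env.observe();M=R.from_quat(o["tcp_rot"]).as_matrix();p=o["ee_pos"]
q=[492,31.85,-.1284];c,s=np.cos(q[2]),np.sin(q[2]);B=np.array([[c,-s,0],[s,c,0],[0,0,1]])
def un(P):
    l=B.T@(P-[q[0],q[1],0]);a=.5**.5;return np.round([(l[0]+l[2]-80)*a,l[1],(l[2]-80-l[0])*a],1)
L=B.T@M
print("t",round(o["time"],2),"tcp",np.round(p,1),"u,y,n",un(p),"tip",un(p+8*M[:,2]),"tilt",np.degrees(np.arctan2(L[0,2],-L[2,2])).round(1),"roll/yaw",np.degrees([L[2,1],L[0,1]]).round(1))
print("q",np.round(o["joint_positions"],2),"F",np.round(o["contact_force"],1))
E
python3 st.py
```

```text
time: 8.3
ee_pos: [459.4, 51.4, 265.8]
tcp_rot: [0.065, 0.988, 0.01, 0.139]
contact_force: [0.7, 0.5, -0.8]
finger_gap: 0.1
gripper_force: 0.0
t 8.3 tcp [459.4  51.4 265.8] u,y,n [106.8  15.2 156. ] tip [102.9  15.5 149. ] tilt 15.8 roll/yaw [ 2.2 -0.1]
q [ 1.55 -0.27 -1.51  2.13 -0.39  0.78  1.69] F [ 0.7  0.5 -0.8]
```

```bash
python3 -m handwheel '[{"slide":[1,0,-2],"rotation":[-0.6,-5,0],"claw":0},{"slide":[1.1,0,-5],"rotation":[-0.6,-5,0],"claw":0},{"slide":[1.1,0,-8],"rotation":[-0.6,-5,0],"claw":0},{"slide":[1.1,0,-11],"rotation":[-0.6,-5,0],"claw":0},{"slide":[1.1,0,-12.5],"rotation":[-0.6,-5,0],"claw":0},{"slide":[1.1,0,-12.5],"rotation":[-0.6,-5,0],"claw":0},{"slide":[1.1,0,-12.5],"rotation":[-0.6,-5,0],"claw":0},{"slide":[1.1,0,-12.5],"rotation":[-0.6,-5,0],"claw":0}]'; python3 st.py
```

```text
time: 9.1
ee_pos: [429.8, 44.7, 189.8]
tcp_rot: [0.063, 0.98, 0.011, 0.191]
contact_force: [0.6, -0.3, 0.2]
finger_gap: 0.5
gripper_force: 0.0
t 9.1 tcp [429.8  44.7 189.8] u,y,n [ 32.9   4.8 122.4] tip [ 29.8   5.1 115.1] tilt 21.9 roll/yaw [ 2.6 -0.5]
q [ 1.59 -0.31 -1.57  2.35 -0.66  0.48  1.95] F [ 0.6 -0.3  0.2]
```

The base did not follow the swing: j3 and j2 are sitting on their limits. I'll fit a quick kinematic model to the logged states to plan a path that unwinds the arm.

```bash
cat > kin.py <<'E'
import numpy as np,itertools
from scipy.spatial.transform import Rotation as R
from scipy.optimize import least_squares
def Rz(t):return R.from_rotvec([0,0,t]).as_matrix()
def Ry(t):return R.from_rotvec([0,t,0]).as_matrix()
def fk(q,P,sg):
    d1,a1,L1,a2,L2,a3,L3,y0=P
    M=Rz(sg[0]*q[0]+0);p=np.array([0,0,d1]);M=M@Ry(q[1])
    M=M@Rz(sg[1]*q[2]);p=p+M@[a1,0,L1];M=M@Ry(q[3])
    M=M@Rz(sg[2]*q[4]);p=p+M@[a2,0,L2];M=M@Ry(q[5]);p=p+M@[a3,0,L3]
    return p,M@Rz(sg[3]*q[6]+y0)
D=[([1.214,.468,-.012,1.603,.006,1.071,-.056],[200.598,-618.279,222.592],[.98772,.15619,0,0]),
([1.43582806,-0.28838161,-1.51709802,2.43344933,-1.01856622,0.17506215,2.2348536],[460.98,50.76,206.9],[.0603,.9487,-.0004,.3103]),
([1.55,-.27,-1.51,2.13,-.39,.78,1.69],[459.4,51.4,265.8],[.065,.988,.010,.139]),
([1.59,-.31,-1.57,2.35,-.66,.48,1.95],[429.8,44.7,189.8],[.063,.980,.011,.191])]
if __name__=="__main__":
    out=[]
    for sg in itertools.product([1,-1],repeat=4):
        for y0 in(0,1.57,-1.57,3.14):
            def f(P):
                r=[]
                for q,p,o in D:
                    pp,M=fk(q,P,sg);r+=list((pp-p)/5)+list((R.from_matrix(M).inv()*R.from_quat(o)).as_rotvec()*50)
                return r+list((np.array(P[[1,3,5]]))/100)
            s=least_squares(f,[300,0,350,0,350,0,200,y0]);out.append((s.cost,sg,s.x.round(2).tolist()))
    out.sort(key=lambda t:t[0])
    for o in out[:3]:print(o)
E
python3 kin.py
```

```text
(np.float64(26.456884322333554), (-1, -1, -1, -1), [248.93, -16.02, 532.07, -4.33, 455.91, -17.04, 290.73, 1.57])
(np.float64(26.456884322334332), (-1, -1, -1, -1), [248.93, -16.02, 532.07, -4.33, 455.91, -17.04, 290.73, 1.57])
(np.float64(26.45688432237066), (-1, -1, -1, -1), [248.93, -16.02, 532.07, -4.33, 455.91, -17.04, 290.73, 1.57])
```

```bash
cat > plan.py <<'E'
from kin import *
P=[248.93,-16.02,532.07,-4.33,455.91,-17.04,290.73,1.57];SG=(-1,-1,-1,-1)
lo=np.array([-2.53,-.31,-1.57,.28,-1.29,.15,-2.92]);hi=np.array([2.53,2.02,1.55,2.44,4.43,1.84,2.92])
F=lambda q:fk(q,P,SG)
def err(q,p,M):
    a,A=F(q);return np.r_[(p-a)/300,R.from_matrix(M@A.T).as_rotvec()]
def jac(q,p,M,h=1e-5):
    e=err(q,p,M);return e,-np.array([(err(q+h*np.eye(7)[i],p,M)-e)/h for i in range(7)]).T
def step(q,p,M,n=15,lam=1e-3):
    q=q.copy()
    for _ in range(n):
        e,J=jac(q,p,M);act=np.ones(7,bool)
        dq=np.zeros(7)
        for _ in range(4):
            Ja=J[:,act];dq=np.zeros(7);dq[act]=Ja.T@np.linalg.solve(Ja@Ja.T+lam*np.eye(6),e)
            bad=act&(((q+dq>hi)&(dq>0))|((q+dq<lo)&(dq<0)))
            if not bad.any():break
            act&=~bad
        q=np.clip(q+np.clip(dq,-.2,.2),lo,hi)
    return q
def move(q,slide,rot,rows=8):  # linear, from actual pose
    p0,M0=F(q)
    for k in range(1,rows+1):
        q=step(q,p0+np.array(slide)*10*k/rows,R.from_rotvec(np.radians(rot)*k/rows).as_matrix()@M0)
    return q
yaw=-.1284;C=Rz(yaw)
def tool(tilt,flip):  # tool y along cab +-y
    t=np.radians(tilt);z=np.array([np.sin(t),0,-np.cos(t)]);y=np.array([0,-1. if flip else 1.,0]);return C@np.c_[np.cross(y,z),y,z]
def world(u,y,n):
    a=.5**.5;return np.array([492,31.85,0])+C@[(u-n)*a,y,80+(u+n)*a]
E
cat > t1.py <<'E'
from plan import *
q=np.array([1.214,.468,-.012,1.603,.006,1.071,-.056])
np.set_printoptions(precision=2,suppress=True)
for s,r in [([20,29,6],[0,0,64.5]),([4,38.4,0],[0,0,0]),([10.9,24.9,-10],[0,0,0]),([0.1,.4,-11.5],[0,0,0]),([0,0,20],[0,0,8]),([-13,-11,0],[0,0,32]),([0,-16,0],[0,0,50]),([2,0,-9.7],[-5.77,-44.6,0])]:
    q=move(q,s,r);print(q,F(q)[0])
rng=np.random.default_rng(0)
for (u,y,n) in((26,0,18),(120,0,18)):
  for flip in(0,1):
    for tilt in(10,20,30,45):
      best=None
      for k in range(12):
        s=least_squares(lambda q:np.r_[err(q,world(u,y,n),tool(tilt,flip))*100,.05*(q-(lo+hi)/2)/(hi-lo)],rng.uniform(lo,hi)*.5+.25*(lo+hi),bounds=(lo,hi))
        e=np.linalg.norm(err(s.x,world(u,y,n),tool(tilt,flip)))
        if best is None or (round(e,2),s.cost)<best[0]: best=((round(e,2),s.cost),s.x)
      print(u,flip,tilt,best[0][0],best[1])
E
python3 t1.py
```

```text
[ 0.93  0.24 -0.36  1.8   0.09  1.12  0.41] [ 430.42 -312.2   285.44]
[ 0.44  0.15 -0.66  1.92  0.1   1.11 -0.39] [470.42  71.8  285.44]
[-0.08  0.61 -0.63  1.59  0.39  1.07 -0.95] [579.42 320.8  185.44]
[-0.13  0.74 -0.56  1.67  0.49  0.88 -1.02] [580.42 324.8   70.44]
[-0.05  0.55 -0.7   1.49  0.36  1.23 -0.79] [580.42 324.8  270.44]
[ 0.33  0.27 -0.92  1.89  0.24  1.1  -0.12] [450.42 214.8  270.44]
[ 0.83  0.19 -1.07  1.98  0.18  1.08  1.12] [450.42  54.8  270.44]
[-1.22  0.25  1.06  2.43  2.8   0.15 -1.59] [478.3   56.3  174.18]
26 0 10 0.0 [ 0.77  0.56 -1.07  2.16  0.89  0.72  0.56]
26 0 20 0.0 [ 0.87  0.62 -1.23  2.26  1.3   0.72  0.19]
26 0 30 0.0 [ 0.87  0.62 -1.23  2.35  1.67  0.71 -0.15]
26 0 45 0.02 [-0.78  0.41  0.69  2.44  3.14  0.36 -1.93]
26 1 10 0.0 [-0.02  0.33 -0.07  2.17  0.13  0.47 -1.9 ]
26 1 20 0.0 [ 0.09  0.3  -0.2   2.28  0.54  0.26 -2.3 ]
26 1 30 0.0 [ 0.24  0.31 -0.37  2.35  1.63  0.22  2.92]
26 1 45 0.02 [-0.78  0.41  0.69  2.44  3.14  0.36  1.21]
120 0 10 0.0 [ 0.41  0.37 -0.57  1.97  0.37  0.72  1.07]
120 0 20 0.0 [ 0.83  0.5  -1.13  2.07  0.95  0.7   0.56]
120 0 30 0.0 [ 0.94  0.59 -1.32  2.17  1.38  0.73  0.18]
120 0 45 0.0 [ 0.89  0.54 -1.24  2.31  1.95  0.7  -0.36]
120 1 10 0.0 [-0.02  0.32 -0.05  1.97  0.07  0.68 -1.81]
120 1 20 0.0 [ 0.01  0.27 -0.09  2.09  0.21  0.45 -1.95]
120 1 30 0.0 [ 0.11  0.25 -0.21  2.2   0.69  0.24 -2.41]
120 1 45 0.0 [ 0.13  0.25 -0.25  2.3   2.25  0.28  2.31]
```

```bash
cat > t2.py <<'E'
from plan import *
np.set_printoptions(precision=2,suppress=True)
q0=np.array([1.59,-.31,-1.57,2.35,-.66,.48,1.95])
def go(q,p,M,rows):
    p0,M0=F(q);rv=R.from_matrix(M@M0.T).as_rotvec()
    for k in range(1,rows+1): q=step(q,p0+(p-p0)*k/rows,R.from_rotvec(rv*k/rows).as_matrix()@M0)
    print(q,"err",np.round(np.linalg.norm(err(q,p,M)),3));return q
def down(a): # tool-y angle a deg, tool down
    a=np.radians(a);y=np.array([np.cos(a),np.sin(a),0]);z=np.array([0,0,-1.]);return np.c_[np.cross(y,z),y,z]
for hx,hy in((470,40),(470,200)):
  print("hover",hx,hy)
  q=go(q0,np.array([hx,hy,290.]),down(82.6),8)
  q=go(q,np.array([hx,hy,290.]),down(20),8)
  q=go(q,np.array([hx,hy,290.]),down(-40),8)
  q=go(q,np.array([470.,40,290.]),down(-97.4),8)
  for tl in(15,22):
    print(tl);r=go(q,np.array([450.,40,230]),tool(tl,1),8)
    r=go(r,world(26,0,60),tool(tl,1),8);r=go(r,world(26,0,18),tool(tl,1),8);r=go(r,world(125,0,18),tool(tl,1),8)
E
python3 t2.py
```

```text
hover 470 40
[ 1.72 -0.3  -1.57  1.98 -0.35  1.13  1.73] err 0.099
[ 1.72 -0.3  -1.57  1.98 -0.35  1.13  0.64] err 0.099
[ 1.72 -0.3  -1.57  1.98 -0.35  1.13 -0.41] err 0.099
[ 1.72 -0.3  -1.57  1.98 -0.35  1.13 -1.41] err 0.099
15
[ 1.63 -0.31 -1.56  2.2  -0.44  0.73 -1.37] err 0.0
[ 1.62 -0.31 -1.56  2.34 -0.61  0.54 -1.2 ] err 0.225
[ 1.64 -0.31 -1.56  2.35 -0.67  0.51 -1.13] err 0.357
[ 1.69 -0.31 -1.56  2.2  -0.58  0.61 -1.21] err 0.363
22
[ 1.47 -0.3  -1.43  2.27 -0.47  0.57 -1.36] err 0.0
[ 1.51 -0.29 -1.51  2.38 -0.53  0.41 -1.31] err 0.218
[ 1.53 -0.29 -1.51  2.38 -0.57  0.39 -1.27] err 0.352
[ 1.62 -0.29 -1.51  2.24 -0.63  0.5  -1.16] err 0.345
hover 470 200
[ 1.41 -0.31 -1.56  1.96 -0.38  1.1   1.43] err 0.188
[ 1.41 -0.31 -1.56  1.96 -0.38  1.1   0.34] err 0.188
[ 1.41 -0.31 -1.56  1.96 -0.38  1.1  -0.71] err 0.188
[ 1.72 -0.31 -1.56  1.98 -0.36  1.13 -1.4 ] err 0.097
15
[ 1.63 -0.31 -1.56  2.2  -0.44  0.73 -1.37] err 0.0
[ 1.62 -0.31 -1.56  2.34 -0.61  0.54 -1.2 ] err 0.225
[ 1.64 -0.31 -1.56  2.35 -0.67  0.51 -1.13] err 0.357
[ 1.69 -0.31 -1.56  2.2  -0.58  0.61 -1.21] err 0.363
22
[ 1.47 -0.31 -1.43  2.27 -0.47  0.57 -1.36] err 0.0
[ 1.51 -0.3  -1.51  2.38 -0.54  0.41 -1.31] err 0.218
[ 1.53 -0.3  -1.51  2.38 -0.57  0.4  -1.26] err 0.353
[ 1.62 -0.3  -1.51  2.24 -0.63  0.5  -1.15] err 0.345
```

```bash
sed -i '/^for hx/,$d' t2.py; cp t2.py g.py
cat > t3.py <<'E'
from g import *
A=lambda *v:np.array(v,float)
for X,ay in ((A(330,-480,240),-60),(A(480,-480,240),-60),(A(250,-600,200),-72),(A(330,-480,240),-140),(A(500,-520,150),-60)):
    print("via",X,ay)
    q=go(q0,A(420,-100,290),down(40),8);q=go(q,A(400,-300,280),down(-10),8);q=go(q,X,down(ay),10)
    q=go(q,A(400,-300,280),down(-90),8);q=go(q,A(430,40,280),down(-97.4),10)
    q=go(q,A(450.,40,230),tool(22,1),8);q=go(q,world(26,0,60),tool(22,1),8);q=go(q,world(26,0,18),tool(22,1),8);q=go(q,world(125,0,18),tool(22,1),8)
E
python3 t3.py
```

```text
via [ 330. -480.  240.] -60
[ 2.   -0.31 -1.53  2.   -0.34  1.16  1.31] err 0.019
[ 2.31 -0.17 -1.56  2.01 -0.19  1.01  0.65] err 0.21
[ 1.69  0.53 -1.01  1.74  0.49  1.15 -0.51] err 0.0
[ 1.48  0.29 -1.01  1.87  0.27  1.13 -1.2 ] err 0.0
[ 1.04  0.13 -1.23  2.01  0.14  1.09 -1.95] err 0.0
[ 1.13 -0.05 -1.25  2.28  0.1   0.51 -1.9 ] err 0.0
[ 0.71  0.29 -0.92  2.33  0.94  0.41 -2.68] err 0.0
[ 0.59  0.39 -0.79  2.28  1.13  0.4  -2.83] err 0.0
[ 0.73  0.41 -0.97  2.09  0.85  0.58 -2.51] err 0.0
via [ 480. -480.  240.] -60
[ 2.   -0.31 -1.53  2.   -0.34  1.16  1.31] err 0.019
[ 2.31 -0.17 -1.56  2.01 -0.19  1.01  0.65] err 0.21
[ 2.31 -0.09 -1.56  2.03 -0.01  0.74 -0.31] err 0.721
[ 2.41 -0.29 -1.56  1.99 -0.34  1.06 -0.59] err 0.182
[ 1.69 -0.31 -1.55  2.02 -0.34  1.13 -1.41] err 0.024
[ 1.47 -0.3  -1.43  2.27 -0.47  0.57 -1.36] err 0.0
[ 1.51 -0.29 -1.51  2.38 -0.53  0.41 -1.31] err 0.218
[ 1.52 -0.29 -1.51  2.39 -0.56  0.39 -1.27] err 0.352
[ 1.62 -0.29 -1.51  2.24 -0.63  0.5  -1.16] err 0.345
via [ 250. -600.  200.] -72
[ 2.   -0.31 -1.53  2.   -0.34  1.16  1.31] err 0.019
[ 2.31 -
[... 712 characters left out ...]
8 -1.36  2.28  0.02  0.51 -1.83] err 0.0
[ 0.73  0.29 -0.94  2.33  0.95  0.42 -2.69] err 0.0
[ 0.6   0.4  -0.81  2.28  1.14  0.41 -2.84] err 0.0
[ 0.74  0.41 -0.98  2.09  0.87  0.59 -2.52] err 0.0
via [ 500. -520.  150.] -60
[ 2.   -0.31 -1.53  2.   -0.34  1.16  1.31] err 0.019
[ 2.31 -0.17 -1.56  2.01 -0.19  1.01  0.65] err 0.21
[ 1.39  0.92 -1.07  1.45  0.83  1.26 -0.81] err 0.0
[ 1.65  0.41 -1.29  1.87  0.43  1.19 -1.36] err 0.0
[ 1.14  0.19 -1.37  2.01  0.21  1.1  -2.02] err 0.0
[ 1.32 -0.11 -1.4   2.28 -0.04  0.51 -1.77] err 0.0
[ 1.6  -0.3  -1.56  2.39 -0.7   0.41 -1.13] err 0.195
[ 1.61 -0.3  -1.56  2.38 -0.71  0.4  -1.11] err 0.33
[ 1.68 -0.3  -1.56  2.23 -0.65  0.5  -1.15] err 0.324
```

```bash
python3 -m handwheel '[{"slide":[0,0,4],"rotation":[1,7,0],"claw":0},{"slide":[0,-2,8],"rotation":[2,14,0],"claw":0},{"slide":[0,-4,10],"rotation":[2.8,21.8,0],"claw":0},{"slide":[0,-7,10],"rotation":[2.8,21.8,0],"claw":0},{"slide":[-0.5,-10,10],"rotation":[2.8,21.8,0],"claw":0},{"slide":[-1,-13,10],"rotation":[2.8,21.8,0],"claw":0},{"slide":[-1,-15,10],"rotation":[2.8,21.8,0],"claw":0},{"slide":[-1,-15,10],"rotation":[2.8,21.8,0],"claw":0}]'; python3 st.py
python3 -m handwheel '[{"slide":[0,-3,0],"rotation":[0,0,-8],"claw":0},{"slide":[-0.5,-6,0],"rotation":[0,0,-16],"claw":0},{"slide":[-1,-9,-0.5],"rotation":[0,0,-24],"claw":0},{"slide":[-1.5,-12,-1],"rotation":[0,0,-32],"claw":0},{"slide":[-2,-15,-1],"rotation":[0,0,-40],"claw":0},{"slide":[-2,-18,-1],"rotation":[0,0,-48],"claw":0},{"slide":[-2,-20,-1],"rotation":[0,0,-56],"claw":0},{"slide":[-2,-20,-1],"rotation":[0,0,-64],"claw":0}]'; python3 st.py
```

```text
time: 9.9
ee_pos: [402.5, -103.6, 299.1]
tcp_rot: [0.072, 0.997, 0.02, 0.008]
contact_force: [-0.2, 0.8, -0.7]
finger_gap: 0.4
gripper_force: 0.0
t 9.9 tcp [ 402.5 -103.6  299.1] u,y,n [ 104.4 -145.8  205.5] tip [  98.9 -145.4  199.7] tilt 0.8 roll/yaw [2.4 0.9]
q [ 2.08 -0.31 -1.57  1.99 -0.38  1.18  2.09] F [-0.2  0.8 -0.7]
time: 10.7
ee_pos: [347.7, -273.1, 311.7]
tcp_rot: [0.59, 0.806, 0.012, 0.036]
contact_force: [0.2, 0.0, 0.2]
finger_gap: 0.4
gripper_force: 0.0
t 10.7 tcp [ 347.7 -273.1  311.7] u,y,n [  90.2 -320.9  237.5] tip [  85.  -321.   231.4] tilt 4.3 roll/yaw [ 3.5 51.8]
q [ 2.49 -0.31 -1.57  1.96 -0.39  1.15  1.38] F [0.2 0.  0.2]
```

```bash
python3 -m handwheel '[{"slide":[0,-3,-1],"rotation":[0,0,-8],"claw":0},{"slide":[-0.5,-6,-2],"rotation":[0,0,-16],"claw":0},{"slide":[-1,-9,-3],"rotation":[0,0,-24],"claw":0},{"slide":[-1.5,-12,-4],"rotation":[0,0,-32],"claw":0},{"slide":[-1.8,-15,-5],"rotation":[0,0,-40],"claw":0},{"slide":[-1.8,-18,-6],"rotation":[0,0,-48],"claw":0},{"slide":[-1.8,-21,-7],"rotation":[0,0,-56],"claw":0},{"slide":[-1.8,-21,-7],"rotation":[0,0,-64],"claw":0}]'; python3 st.py
```

```text
time: 11.5
ee_pos: [311.8, -308.9, 293.8]
tcp_rot: [0.926, 0.372, -0.012, 0.056]
contact_force: [-0.2, -0.1, -0.1]
finger_gap: -0.0
gripper_force: 0.0
t 11.5 tcp [ 311.8 -308.9  293.8] u,y,n [  55.6 -361.   246.7] tip [  50.2 -361.9  240.9] tilt 1.9 roll/yaw [ 5.4 44.5]
q [ 2.53 -0.31 -1.57  2.01 -0.3   1.05  0.27] F [-0.2 -0.1 -0.1]
```

```bash
cat > t4.py <<'E'
from g import *
A=lambda *v:np.array(v,float)
q1=A(2.53,-.31,-1.57,2.01,-.30,1.05,.27)
print(F(q1)[0])
for X,ay in ((A(200,-420,290),-48),(A(100,-450,280),-60),(A(50,-550,250),-80),(A(200,-600,230),-72),(A(0,-500,200),-90)):
    print("via",X,ay)
    q=go(q1,X,down(ay),8);q=go(q,A(200,-600,230),down(-72),8)
    q=go(q,A(400,-300,280),down(-90),8);q=go(q,A(430,40,280),down(-97.4),10)
E
python3 t4.py
```

```text
[ 325.51 -313.71  287.86]
via [ 200. -420.  290.] -48
[ 2.24  0.29 -1.32  1.93  0.31  1.16 -0.04] err 0.0
[ 1.88  0.61 -0.94  1.62  0.53  1.18 -0.44] err 0.0
[ 1.51  0.3  -1.05  1.87  0.28  1.13 -1.21] err 0.0
[ 1.06  0.14 -1.25  2.01  0.15  1.09 -1.96] err 0.0
via [ 100. -450.  280.] -60
[ 2.43  0.26 -1.26  1.95  0.28  1.12  0.01] err 0.0
[ 1.88  0.61 -0.95  1.62  0.53  1.18 -0.45] err 0.0
[ 1.51  0.3  -1.06  1.87  0.29  1.13 -1.22] err 0.0
[ 1.07  0.14 -1.26  2.01  0.15  1.09 -1.96] err 0.0
via [  50. -550.  250.] -80
[ 2.27  0.48 -1.06  1.79  0.46  1.14 -0.34] err 0.0
[ 1.91  0.64 -1.    1.62  0.57  1.2  -0.48] err 0.0
[ 1.54  0.32 -1.1   1.87  0.31  1.14 -1.24] err 0.0
[ 1.09  0.15 -1.28  2.01  0.16  1.09 -1.97] err 0.0
via [ 200. -600.  230.] -72
[ 1.91  0.64 -1.    1.62  0.57  1.2  -0.48] err 0.0
[ 1.91  0.64 -1.    1.62  0.57  1.2  -0.48] err 0.0
[ 1.54  0.32 -1.1   1.87  0.31  1.14 -1.24] err 0.0
[ 1.09  0.15 -1.28  2.01  0.16  1.09 -1.97] err 0.0
via [   0. -500.  200.] -90
[ 2.39  0.43 -1.04  1.97  0.44  0.99 -0.43] err 0.0
[ 1.91  0.64 -1.01  1.62  0.57  1.2  -0.48] err 0.0
[ 1.55  0.32 -1.11  1.87  0.32  1.14 -1.25] err 0.0
[ 1.09  0.15 -1.29  2.01  0.16  1.1  -1.97] err 0.0
```

```bash
python3 -m handwheel '[{"slide":[-2,-2,0],"rotation":[0,0,0],"claw":0},{"slide":[-4,-4,0],"rotation":[0,0,0],"claw":0},{"slide":[-6,-6,0],"rotation":[0,0,0],"claw":0},{"slide":[-8,-8,0],"rotation":[0,0,0],"claw":0},{"slide":[-10,-10,0],"rotation":[0,0,0],"claw":0},{"slide":[-11,-13,-1],"rotation":[0,0,0],"claw":0},{"slide":[-11,-16,-2],"rotation":[0,0,0],"claw":0},{"slide":[-11,-20,-3],"rotation":[0,0,0],"claw":0}]'; python3 st.py
```

```text
time: 12.3
ee_pos: [202.1, -510.2, 262.5]
tcp_rot: [0.925, 0.375, -0.012, 0.055]
contact_force: [-0.2, 0.1, 1.7]
finger_gap: 0.2
gripper_force: 0.0
t 12.3 tcp [ 202.1 -510.2  262.5] u,y,n [ -25.2 -574.7  283.3] tip [ -30.6 -575.6  277.5] tilt 1.9 roll/yaw [ 5.3 44.7]
q [ 2.04  0.45 -1.17  1.84  0.54  1.07 -0.13] F [-0.2  0.1  1.7]
```

```bash
cat > t5.py <<'E'
from g import *
import io,contextlib
A=lambda *v:np.array(v,float)
q1=A(2.04,.45,-1.17,1.84,.54,1.07,-.13)
def run(ws,tl):
    q=q1
    for p,a,n in ws:q=go(q,A(*p),down(a),n)
    print("-- approach");q=go(q,world(26,0,60),tool(tl,1),8);q=go(q,world(26,0,18),tool(tl,1),8);q=go(q,world(130,0,18),tool(tl,1),8)
print("A direct");run([((400,-300,280),-90,8),((430,40,280),-97.4,8)],22)
print("B left");run([((400,-300,280),-90,8),((440,40,280),-97.4,8),((540,300,250),-97.4,8),((470,40,250),-97.4,8)],22)
print("C left yaw");run([((400,-300,280),-60,8),((440,40,280),-40,8),((540,300,250),-20,8),((470,40,250),-97.4,8)],22)
print("D left far");run([((400,-300,280),-90,8),((440,40,280),-97.4,8),((450,400,250),-60,8),((470,40,250),-97.4,8)],27)
E
python3 t5.py
```

```text
A direct
[ 1.52  0.3  -1.07  1.87  0.29  1.14 -1.22] err 0.0
[ 1.07  0.14 -1.26  2.01  0.15  1.09 -1.96] err 0.0
-- approach
[ 0.63  0.26 -0.83  2.33  0.88  0.38 -2.63] err 0.0
[ 0.51  0.37 -0.7   2.29  1.07  0.36 -2.78] err 0.0
[ 0.67  0.38 -0.89  2.08  0.78  0.56 -2.45] err 0.0
B left
[ 1.52  0.3  -1.07  1.87  0.29  1.14 -1.22] err 0.0
[ 1.02  0.17 -1.23  1.99  0.18  1.1  -1.99] err 0.0
[ 0.17  0.58 -1.    1.64  0.52  1.21 -2.65] err 0.0
[ 0.89  0.32 -1.18  1.97  0.34  1.07 -2.13] err 0.0
-- approach
[ 0.65  0.27 -0.84  2.33  0.89  0.39 -2.64] err 0.0
[ 0.53  0.37 -0.71  2.29  1.08  0.37 -2.79] err 0.0
[ 0.68  0.38 -0.9   2.08  0.79  0.57 -2.46] err 0.0
C left yaw
[ 1.59  0.35 -1.18  1.87  0.35  1.16 -0.76] err 0.0
[ 1.1   0.23 -1.36  1.99  0.25  1.12 -1.06] err 0.0
[ 0.22  0.63 -1.1   1.64  0.59  1.25 -1.35] err 0.0
[ 0.71  0.23 -0.92  1.97  0.21  1.04 -2.  ] err 0.0
-- approach
[ 0.48  0.23 -0.65  2.33  0.77  0.34 -2.52] err 0.0
[ 0.37  0.33 -0.52  2.29  0.95  0.3  -2.68] err 0.0
[ 0.55  0.33 -0.73  2.08  0.67  0.51 -2.35] err 0.0
D left far
[ 1.52  0.3  -1.07  1.87  0.29  1.14 -1.22] err 0.0
[ 1.02  0.17 -1.23  1.99  0.18  1.1  -1.99] err 0.0
[ 0.03  0.61 -1.12  1.68  0.58  1.23 -2.28] err 0.0
[ 0.89  0.32 -1.17  1.97  0.33  1.07 -2.13] err 0.0
-- approach
[ 0.53  0.23 -0.7   2.37  1.13  0.29 -2.88] err 0.0
[ 0.08  0.29 -0.19  2.33  1.18  0.16 -2.92] err 0.004
[ 0.39  0.28 -0.52  2.14  0.7   0.37 -2.4 ] err 0.0
```

```bash
python3 -m handwheel '[{"slide":[2.5,2.6,0],"rotation":[0,0,-6],"claw":0},{"slide":[5,5.2,0.5],"rotation":[0,0,-12],"claw":0},{"slide":[7.5,7.8,0.5],"rotation":[0,0,-18],"claw":0},{"slide":[10,10.4,1],"rotation":[0,0,-24],"claw":0},{"slide":[12.5,13,1],"rotation":[0,0,-30],"claw":0},{"slide":[15,15.6,1.5],"rotation":[0,0,-36],"claw":0},{"slide":[17.5,18.2,2],"rotation":[0,0,-42],"claw":0},{"slide":[20,21,2],"rotation":[0,0,-48],"claw":0}]'
cat >> st.py <<'E'
import sys
if len(sys.argv)>1:
    u,y,n,tl,z=map(float,sys.argv[1:6])  # target slope coords, tilt ; z>0: use world x,y,z with u,y,z
    a=.5**.5;t=np.radians(tl);Z=np.array([np.sin(t),0,-np.cos(t)]);Y=np.array([0,-1,0]);T=B@np.c_[np.cross(Y,Z),Y,Z]
    W=np.array([u,y,z]) if z>0 else np.array([q[0],q[1],0])+B@[(u-n)*a,y,80+(u+n)*a]
    print("slide cm",np.round((W-p)/10,2),"rot deg",np.degrees(R.from_matrix(T@M.T).as_rotvec()).round(2))
E
python3 st.py 430 40 0 0 280
```

```text
time: 13.1
ee_pos: [402.9, -298.0, 284.6]
tcp_rot: [0.998, -0.037, -0.033, 0.046]
contact_force: [-0.4, -0.1, -0.0]
finger_gap: 0.6
gripper_force: 0.0
t 13.1 tcp [ 402.9 -298.   284.6] u,y,n [ 112.  -338.6  177.3] tip [ 106.1 -339.4  172. ] tilt -3.3 roll/yaw [5.4 3.3]
q [ 1.36  0.33 -1.03  1.84  0.42  1.2  -1.46] F [-0.4 -0.1 -0. ]
slide cm [ 2.71 33.8  -0.46] rot deg [ 5.01 -4.15 -3.14]
```

```bash
python3 -m handwheel '[{"slide":[0.4,4.3,0],"rotation":[1,-1,-1],"claw":0},{"slide":[0.8,8.6,0],"rotation":[2,-1.5,-1.5],"claw":0},{"slide":[1.2,12.9,0],"rotation":[3,-2.5,-2],"claw":0},{"slide":[1.6,17.2,0],"rotation":[4,-3,-2.5],"claw":0},{"slide":[2,21.5,0],"rotation":[5,-4.1,-3.1],"claw":0},{"slide":[2.4,25.8,0],"rotation":[5,-4.1,-3.1],"claw":0},{"slide":[2.7,30,0],"rotation":[5,-4.1,-3.1],"claw":0},{"slide":[2.7,33.8,-0.4],"rotation":[5,-4.1,-3.1],"claw":0}]'; python3 st.py 26 0 60 22 0
```

```text
time: 13.9
ee_pos: [428.2, 41.4, 280.6]
tcp_rot: [0.998, -0.061, 0.0, -0.0]
contact_force: [0.7, 1.4, -0.7]
finger_gap: 0.4
gripper_force: 0.0
t 13.9 tcp [428.2  41.4 280.6] u,y,n [ 96.2   1.3 187.4] tip [ 90.5   1.3 181.8] tilt 0.0 roll/yaw [-0.   0.3]
q [ 0.98  0.19 -1.24  1.99  0.2   1.1  -2.04] F [ 0.7  1.4 -0.7]
slide cm [  4.    -0.64 -13.97] rot deg [ -2.79 -21.81  -0.34]
```

```bash
python3 -m handwheel '[{"slide":[0.5,0,-1.7],"rotation":[-0.35,-2.7,0],"claw":0},{"slide":[1,-0.1,-3.5],"rotation":[-0.7,-5.4,0],"claw":0},{"slide":[1.5,-0.2,-5.2],"rotation":[-1.05,-8.2,0],"claw":0},{"slide":[2,-0.3,-7],"rotation":[-1.4,-10.9,-0.1],"claw":0},{"slide":[2.5,-0.4,-8.7],"rotation":[-1.75,-13.6,-0.2],"claw":0},{"slide":[3,-0.5,-10.5],"rotation":[-2.1,-16.4,-0.3],"claw":0},{"slide":[3.5,-0.6,-12.2],"rotation":[-2.45,-19.1,-0.3],"claw":0},{"slide":[4,-0.6,-14],"rotation":[-2.8,-21.8,-0.3],"claw":0}]'; python3 st.py 26 0 35 22 0
```

```text
time: 14.7
ee_pos: [468.1, 33.5, 139.4]
tcp_rot: [0.98, -0.063, 0.19, 0.011]
contact_force: [0.5, -0.6, 0.6]
finger_gap: 0.7
gripper_force: 0.0
t 14.7 tcp [468.1  33.5 139.4] u,y,n [25.1 -1.4 58.9] tip [22.  -1.4 51.5] tilt 22.0 roll/yaw [-0.1  0. ]
q [ 0.56  0.25 -0.85  2.33  0.9   0.42 -2.74] F [ 0.5 -0.6  0.6]
slide cm [ 1.76 -0.09 -1.63] rot deg [-0.11 -0.01 -0.  ]
```

```bash
python3 st.py 22 0 21.5 22 0 | tail -1
python3 - <<'E'
from h import *
from workcell import env
w=env.get_image("wrist")
c=w["color"][120:330,60:560,::-1];cv2.imwrite("pics/w3.png",cv2.resize(c,None,fx=1.6,fy=1.6,interpolation=cv2.INTER_CUBIC))
q=[492,31.85,-.1284]
for u in(12,36,42,46,50):print(u,[((proj(w,cab(q,slope(u,y,n)))[0]-(60,120))*1.6).round().tolist() for y,n in((150,0),(-150,0),(150,30),(-150,30))])
E
```

```text
slide cm [ 2.42 -0.17 -2.87] rot deg [-0.11 -0.01 -0.  ]
12 [[71.0, 139.0], [760.0, 139.0], [34.0, 189.0], [797.0, 190.0]]
36 [[47.0, 95.0], [784.0, 95.0], [4.0, 144.0], [826.0, 144.0]]
42 [[41.0, 83.0], [790.0, 83.0], [-4.0, 131.0], [834.0, 132.0]]
46 [[36.0, 74.0], [795.0, 75.0], [-10.0, 123.0], [840.0, 123.0]]
50 [[31.0, 66.0], [799.0, 66.0], [-16.0, 114.0], [846.0, 114.0]]
```

View pics/w3.png

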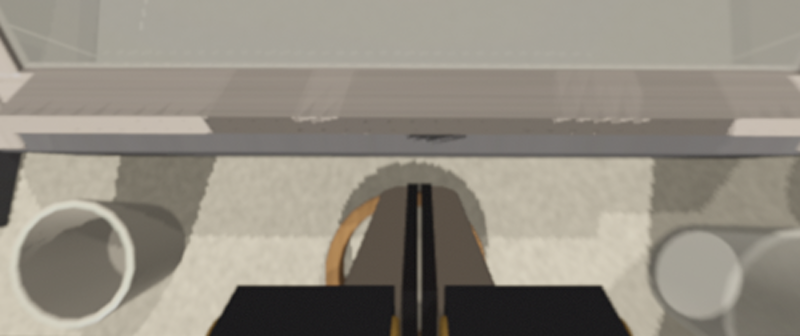

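The enlarged wrist view shows the lip's outer edge at crop rows 115–133, which matches u=42–50 and puts the lip's middle at 46 mm. The closed fingers hang in front of and below it. Moving in beneath the lip.

```bash
python3 -m handwheel '[{"slide":[0.3,0,-0.5],"rotation":[0,0,0],"claw":0},{"slide":[0.7,0,-1],"rotation":[0,0,0],"claw":0},{"slide":[1.1,-0.1,-1.5],"rotation":[0,0,0],"claw":0},{"slide":[1.6,-0.1,-2],"rotation":[0,0,0],"claw":0},{"slide":[2,-0.1,-2.4],"rotation":[0,0,0],"claw":0},{"slide":[2.4,-0.1,-2.9],"rotation":[0,0,0],"claw":0},{"slide":[2.4,-0.1,-2.9],"rotation":[0,0,0],"claw":0},{"slide":[2.4,-0.1,-2.9],"rotation":[0,0,0],"claw":0}]'; python3 st.py 130 0 21.5 22 0
```

```text
time: 15.55
ee_pos: [491.7, 31.6, 110.8]
tcp_rot: [0.98, -0.063, 0.189, 0.012]
contact_force: [0.6, 0.2, 1.2]
finger_gap: 0.6
gripper_force: 0.0
t 15.55 tcp [491.7  31.6 110.8] u,y,n [21.6 -0.3 22. ] tip [18.5 -0.3 14.6] tilt 21.9 roll/yaw [0. 0.]
q [ 0.42  0.34 -0.71  2.31  1.06  0.4  -2.88] F [0.6 0.2 1.2]
slide cm [ 7.64 -0.96  7.63] rot deg [-0.01 -0.15 -0.  ]
```

```bash
python3 -m handwheel '[{"slide":[0.4,-0.05,0.4],"rotation":[0,0,0],"claw":0},{"slide":[0.8,-0.1,0.8],"rotation":[0,0,0],"claw":0},{"slide":[1.2,-0.15,1.2],"rotation":[0,0,0],"claw":0},{"slide":[1.6,-0.2,1.6],"rotation":[0,0,0],"claw":0},{"slide":[2,-0.25,2],"rotation":[0,0,0],"claw":0},{"slide":[2.4,-0.3,2.4],"rotation":[0,0,0],"claw":0},{"slide":[2.8,-0.35,2.8],"rotation":[0,0,0],"claw":0},{"slide":[3.2,-0.4,3.2],"rotation":[0,0,0],"claw":0}]'; python3 st.py
```

```text
time: 16.35
ee_pos: [523.3, 27.0, 142.9]
tcp_rot: [0.98, -0.063, 0.189, 0.013]
contact_force: [-5.5, 0.9, 0.6]
finger_gap: 0.6
gripper_force: 2.5
t 16.35 tcp [523.3  27.  142.9] u,y,n [66.9 -0.8 22.1] tip [63.7 -0.8 14.7] tilt 21.8 roll/yaw [ 0.1 -0. ]
q [ 0.52  0.34 -0.8   2.22  0.89  0.47 -2.67] F [-5.5  0.9  0.6]
```

```bash
python3 -m handwheel '[{"slide":[0.4,-0.05,0.4],"rotation":[0,0,0],"claw":0},{"slide":[0.8,-0.1,0.8],"rotation":[0,0,0],"claw":0},{"slide":[1.2,-0.15,1.2],"rotation":[0,0,0],"claw":0},{"slide":[1.6,-0.2,1.6],"rotation":[0,0,0],"claw":0},{"slide":[2,-0.25,2],"rotation":[0,0,0],"claw":0},{"slide":[2.4,-0.3,2.4],"rotation":[0,0,0],"claw":0},{"slide":[2.8,-0.35,2.8],"rotation":[0,0,0],"claw":0},{"slide":[3,-0.4,3],"rotation":[0,0,0],"claw":0}]'; python3 st.py
python3 - <<'E'
from h import *
from workcell import env
t=env.get_image("top");w=env.get_image("wrist");s=env.get_image("scene")
pickle.dump((t,w,s),open("im4.pkl","wb"))
a_=cv2.resize(t["color"][130:230,230:400,::-1],None,fx=4.6,fy=4.6,interpolation=cv2.INTER_CUBIC)[:,:780]
b_=cv2.resize(s["color"][180:240,280:400,::-1],(780,0) if 0 else None,fx=2.2,fy=2.2,interpolation=cv2.INTER_CUBIC)
b=np.zeros((b_.shape[0],a_.shape[1],3),np.uint8);b[:,:b_.shape[1]]=b_
cv2.imwrite("pics/t4.png",np.vstack([a_,b]))
q=[492,31.85,-.1284]
for u in(115,120,125,130,135,140):print(u,[((proj(t,cab(q,slope(u,y,n)))[0]-(230,130))*4.6).round().tolist() for y,n in((150,30),(-150,30),(-150,0),(-158,12))])
E
```

```text
time: 17.15
ee_pos: [553.5, 23.0, 173.2]
tcp_rot: [0.98, -0.063, 0.189, 0.013]
contact_force: [-6.0, 0.2, 1.4]
finger_gap: 0.3
gripper_force: 2.7
t 17.15 tcp [553.5  23.  173.2] u,y,n [109.8  -0.9  21.9] tip [106.7  -0.9  14.6] tilt 21.8 roll/yaw [ 0.1 -0.1]
q [ 0.58  0.34 -0.86  2.13  0.79  0.55 -2.54] F [-6.   0.2  1.4]
115 [[101.0, 192.0], [611.0, 269.0], [612.0, 243.0], [625.0, 256.0]]
120 [[101.0, 184.0], [612.0, 262.0], [613.0, 236.0], [626.0, 248.0]]
125 [[102.0, 177.0], [614.0, 255.0], [615.0, 229.0], [628.0, 241.0]]
130 [[102.0, 169.0], [615.0, 247.0], [616.0, 221.0], [629.0, 234.0]]
135 [[102.0, 162.0], [616.0, 240.0], [618.0, 214.0], [631.0, 226.0]]
140 [[102.0, 154.0], [618.0, 233.0], [619.0, 207.0], [632.0, 219.0]]
```

View pics/t4.png

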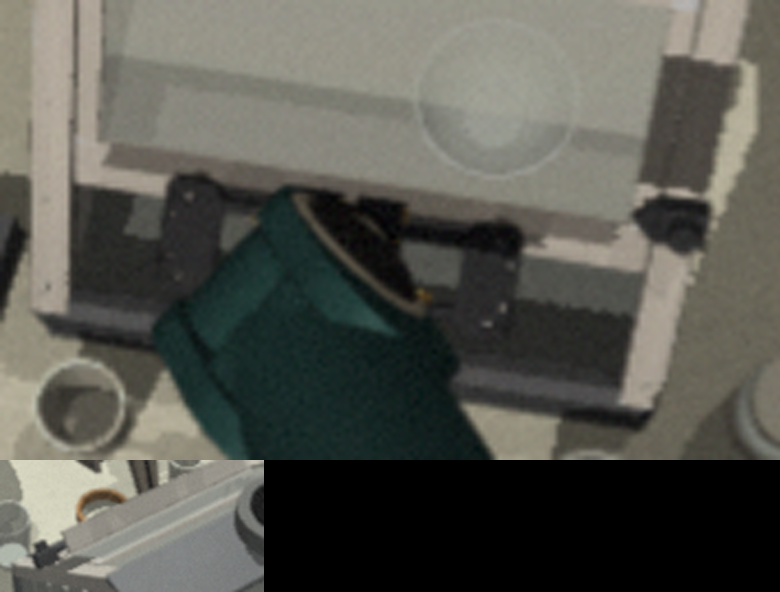

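The top view shows the lip's outer upper edge at crop (618,239), giving a lip middle of u≈131. The pointer tip at (633,214) gives u≈141. About 10 mm more is needed.

```bash
python3 -m handwheel '[{"slide":[0.15,0,0.15],"rotation":[0,0,0],"claw":0},{"slide":[0.3,0,0.3],"rotation":[0,0,0],"claw":0},{"slide":[0.45,-0.05,0.45],"rotation":[0,0,0],"claw":0},{"slide":[0.6,-0.05,0.6],"rotation":[0,0,0],"claw":0},{"slide":[0.7,-0.05,0.7],"rotation":[0,0,0],"claw":0},{"slide":[0.7,-0.05,0.7],"rotation":[0,0,0],"claw":0},{"slide":[0.7,-0.05,0.7],"rotation":[0,0,0],"claw":0},{"slide":[0.7,-0.05,0.7],"rotation":[0,0,0],"claw":0}]'; python3 st.py
python3 - <<'E'
from h import *
from workcell import env
t=env.get_image("top");s=env.get_image("scene")
pickle.dump((t,s),open("im5.pkl","wb"))
a_=cv2.resize(t["color"][150:200,330:394,::-1],None,fx=6,fy=6,interpolation=cv2.INTER_CUBIC)
b_=cv2.resize(s["color"][190:240,280:345,::-1],None,fx=6,fy=6,interpolation=cv2.INTER_CUBIC)
cv2.imwrite("pics/t5.png",np.hstack([a_,b_]))
q=[492,31.85,-.1284]
for u in(132,136,140,144,148):print(u,[((proj(t,cab(q,slope(u,y,n)))[0]-(330,150))*6).round().tolist() for y,n in((-150,30),(-150,0),(-158,12))],[((proj(s,cab(q,slope(u,y,n)))[0]-(280,190))*6+(384,0)).round().tolist() for y,n in((-150,30),(-150,0),(-158,12))])
E
```

```text
time: 18.1
ee_pos: [560.5, 22.2, 179.8]
tcp_rot: [0.98, -0.063, 0.189, 0.013]
contact_force: [-5.6, 0.1, -0.0]
finger_gap: 0.4
gripper_force: 2.1
t 18.1 tcp [560.5  22.2 179.8] u,y,n [119.5  -0.8  21.6] tip [116.3  -0.8  14.3] tilt 21.8 roll/yaw [ 0.1 -0.1]
q [ 0.59  0.35 -0.87  2.11  0.77  0.56 -2.51] F [-5.6  0.1 -0. ]
132 [[203.0, 199.0], [204.0, 165.0], [222.0, 181.0]] [[550.0, 135.0], [574.0, 191.0], [550.0, 176.0]]
136 [[204.0, 191.0], [206.0, 157.0], [223.0, 173.0]] [[553.0, 135.0], [577.0, 192.0], [553.0, 176.0]]
140 [[206.0, 183.0], [207.0, 150.0], [225.0, 166.0]] [[556.0, 135.0], [579.0, 192.0], [556.0, 176.0]]
144 [[207.0, 175.0], [209.0, 142.0], [226.0, 158.0]] [[559.0, 135.0], [582.0, 192.0], [559.0, 176.0]]
148 [[209.0, 168.0], [210.0, 134.0], [228.0, 150.0]] [[562.0, 135.0], [585.0, 192.0], [562.0, 176.0]]
```

View pics/t5.png

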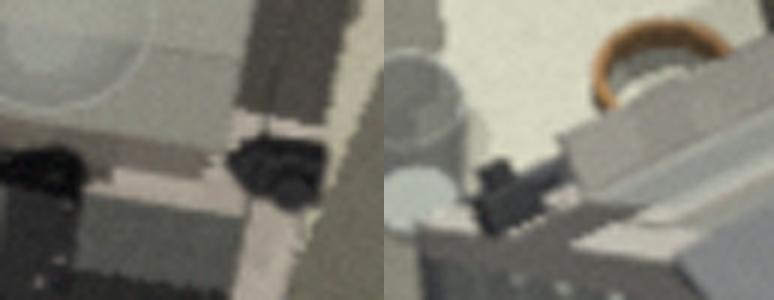

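The top crop puts the pointer tip at (228,159), u≈143. The lip's outer upper edge at (205,180) gives a lip middle of about 138, which agrees with the finger geometry. 4 mm more, then back away down-slope and out.

```bash
python3 -m handwheel '[{"slide":[0.1,0,0.1],"rotation":[0,0,0],"claw":0},{"slide":[0.2,0,0.2],"rotation":[0,0,0],"claw":0},{"slide":[0.3,0,0.3],"rotation":[0,0,0],"claw":0},{"slide":[0.3,0,0.3],"rotation":[0,0,0],"claw":0},{"slide":[0.3,0,0.3],"rotation":[0,0,0],"claw":0},{"slide":[0.3,0,0.3],"rotation":[0,0,0],"claw":0},{"slide":[0.3,0,0.3],"rotation":[0,0,0],"claw":0},{"slide":[0.3,0,0.3],"rotation":[0,0,0],"claw":0}]'; python3 st.py
python3 -m handwheel '[{"slide":[-0.3,0,-0.3],"rotation":[0,0,0],"claw":0},{"slide":[-0.7,0.1,-0.7],"rotation":[0,0,0],"claw":0},{"slide":[-1.5,0.1,-0.7],"rotation":[0,0,0],"claw":0},{"slide":[-3,0.2,0],"rotation":[0,0,0],"claw":0},{"slide":[-5.5,0.3,1.5],"rotation":[0,0,0],"claw":0},{"slide":[-8.5,0.3,3.5],"rotation":[0,0,0],"claw":0},{"slide":[-11.5,0.3,6],"rotation":[0,0,0],"claw":0},{"slide":[-13,0.3,9],"rotation":[0,0,0],"claw":0}]'; python3 st.py
python3 - <<'E'
from h import *
from workcell import env
t=env.get_image("top");w=env.get_image("wrist")
pickle.dump((t,w),open("im6.pkl","wb"))
a_=cv2.resize(t["color"][140:210,320:400,::-1],None,fx=5,fy=5,interpolation=cv2.INTER_CUBIC)
b_=cv2.resize(w["color"][:,:,::-1],(400,250));b_=np.vstack([b_,np.zeros((100,400,3),np.uint8)])
cv2.imwrite("pics/t6.png",np.hstack([a_,b_]))
q=[492,31.85,-.1284]
for u in(138,142,146,150):print(u,[((proj(t,cab(q,slope(u,y,n)))[0]-(320,140))*5).round().tolist() for y,n in((-150,30),(-150,0),(-158,12))],[(proj(w,cab(q,slope(u,y,n)))[0]*.625+(400,0)).round().tolist() for y,n in((-150,30),(-150,0),(-158,12))])
E
```

```text
time: 19.0
ee_pos: [563.5, 21.9, 182.7]
tcp_rot: [0.98, -0.064, 0.189, 0.013]
contact_force: [-5.1, -0.9, 0.4]
finger_gap: 0.3
gripper_force: 2.1
t 19.0 tcp [563.5  21.9 182.7] u,y,n [123.6  -0.7  21.6] tip [120.5  -0.8  14.3] tilt 21.8 roll/yaw [ 0.1 -0.1]
q [ 0.6   0.35 -0.87  2.1   0.77  0.57 -2.5 ] F [-5.1 -0.9  0.4]
time: 19.8
ee_pos: [442.9, 19.0, 250.6]
tcp_rot: [0.981, -0.067, 0.182, 0.019]
contact_force: [-0.4, -0.4, -0.3]
finger_gap: 0.4
gripper_force: 0.0
t 19.8 tcp [442.9  19.  250.6] u,y,n [ 87.3 -19.1 153.9] tip [ 84.1 -19.2 146.6] tilt 21.0 roll/yaw [ 0.8 -0.6]
q [ 1.   -0.12 -1.1   2.24 -0.01  0.6  -1.81] F [-0.4 -0.4 -0.3]
138 [[221.0, 206.0], [222.0, 178.0], [237.0, 191.0]] [[710.0, 52.0], [701.0, 43.0], [711.0, 46.0]]
142 [[222.0, 199.0], [223.0, 172.0], [238.0, 185.0]] [[712.0, 48.0], [702.0, 39.0], [712.0, 43.0]]
146 [[224.0, 193.0], [225.0, 165.0], [239.0, 178.0]] [[713.0, 45.0], [703.0, 36.0], [713.0, 39.0]]
150 [[225.0, 186.0], [226.0, 159.0], [240.0, 172.0]] [[714.0, 41.0], [704.0, 33.0], [714.0, 36.0]]
```

View pics/t6.png

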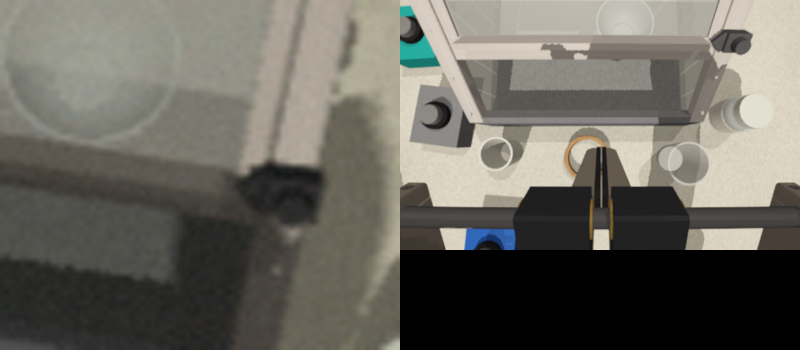

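The view shows the hand clear, the pointer tip at top crop (236,183), u≈143, and the lip just at it. I'll check numerically with intensity profiles along the slope in the wrist image.

Run:
```python
from h import *
t,w=pickle.load(open("im6.pkl","rb"));q=[492,31.85,-.1284]
us=np.arange(120,170,2.)
for nm,i in(("w",w),("t",t)):
    g=cv2.GaussianBlur(cv2.cvtColor(i["color"],cv2.COLOR_RGB2GRAY),(0,0),.6)
    def prof(ys,n):
        return np.mean([cv2.remap(g,*[c.astype(np.float32).reshape(1,-1) for c in proj(i,cab(q,[slope(u,y,n) for u in us])).T],cv2.INTER_LINEAR)[0].astype(float) for y in ys],0).round().astype(int).tolist()
    print(nm,us[[0,-1]])
    print("lip right n30",prof(range(-140,-110,6),30));print("lip left n30",prof(range(80,130,6),30))
    for y in(-154,-158,-162,-166):print("ptr",y,prof([y],12))
```

```text
w [120. 168.]
lip right n30 [117, 119, 121, 121, 117, 114, 113, 113, 112, 116, 121, 122, 121, 125, 146, 150, 157, 157, 160, 164, 165, 165, 165, 164, 166]
lip left n30 [115, 114, 115, 114, 133, 194, 203, 203, 201, 201, 203, 205, 206, 205, 181, 156, 157, 157, 161, 171, 170, 170, 170, 170, 170]
ptr -154 [117, 112, 112, 110, 108, 111, 117, 120, 121, 121, 129, 158, 176, 126, 148, 193, 203, 204, 203, 203, 203, 203, 203, 203, 203]
ptr -158 [104, 111, 112, 109, 108, 127, 165, 175, 176, 174, 152, 98, 65, 61, 90, 117, 127, 183, 203, 205, 205, 205, 205, 205, 205]
ptr -162 [105, 111, 112, 121, 178, 197, 198, 191, 141, 82, 86, 92, 91, 82, 65, 61, 88, 114, 143, 182, 202, 203, 202, 202, 202]
ptr -166 [109, 114, 160, 173, 173, 174, 162, 99, 87, 92, 91, 90, 90, 92, 90, 82, 65, 58, 67, 121, 170, 173, 174, 173, 174]
t [120. 168.]
lip right n30 [60, 59, 59, 59, 59, 60, 61, 62, 63, 65, 68, 71, 75, 80, 86, 89, 90, 90, 91, 92, 97, 105, 115, 119, 121]
lip left n30 [80, 80, 80, 80, 83, 91, 107, 128, 144, 152, 155, 156, 152, 140, 123, 108, 101, 99, 98, 98, 100, 105, 114, 123, 128]
ptr -154 [46, 53, 56, 58, 58, 59, 62, 64, 65, 65, 62, 60, 60, 66, 76, 94, 109, 119, 125, 128, 129, 130, 130, 129, 129]
ptr -158 [46, 52, 56, 58, 58, 59, 59, 59, 57, 53, 50, 47, 47, 54, 72, 100, 120, 132, 141, 148, 151, 153, 153, 152, 151]
ptr -162 [48, 52, 55, 57, 58, 57, 53, 49, 45, 43, 43, 41, 41, 43, 50, 62, 76, 93, 114, 142, 152, 158, 159, 159, 160]
ptr -166 [51, 55, 56, 56, 54, 48, 43, 38, 37, 38, 41, 41, 41, 40, 39, 39, 42, 57, 78, 112, 133, 148, 153, 153, 152]
```

Lip middle u≈144 mm, pointer tip u≈144 mm: level, and the hand is clear. Handing in.

```bash
python3 st.py; python3 -c "
from workcell import env
print(env.sign_off())"
```

```text
t 19.9 tcp [444.7  17.8 253.5] u,y,n [ 90.8 -20.  154.6] tip [ 87.6 -20.2 147.3] tilt 21.5 roll/yaw [ 1.1 -0.8]
q [ 1.   -0.13 -1.1   2.24 -0.    0.6  -1.82] F [-0.6 -0.7  0.3]
the job is handed in; nothing more can be done
None
```

I pressed the fan button fully down, pushed the sash up from beneath its lip until it measured within about 2 mm of level with the pointer, backed the hand clear, and handed the job in at 19.9 s; sign-off gave no verdict.

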